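# Carry a cucumber on a chopping board and roll it into the baking dish

## Robot

A 7-joint arm with a two-finger parallel gripper is mounted at the origin on the work surface. World frame = base frame: x ahead of the robot, y to its left, z up, the work surface at z = 0. Lengths are in m, angles in rad, forces in N, time in s.
With the tool pointing down it reaches from about 0.425 to 0.875 m from the base axis. Payload 4.7 kg.
Tool frame: the origin (TCP) lies midway between the tips of the shut fingers; the grasp point (between the pads) lies 19 mm behind it; z points along the fingers, y is the line along which they close (so a half turn about z gives the same grasp; the last joint's range is limited). The gripper opens to 87 mm and grips with 3 to 60 N. Pads are 19 mm wide; open, the fingers measure 117 mm over their backs; the gripper's body (75 mm by 190 mm) begins 51 mm behind the grasp point.
Start: joints at [-1.129, 0.321, -0.07, 1.45, 0.023, 1.371, -0.057], TCP at [0.27, 0.591, 0.223] pointing down, gripper open.
Joint ranges: [-2.86, 2.86], [-0.3, 2.09], [-1.38, 1.24], [0.06, 2.45], [-1.56, 4.7], [0.09, 2.05], [-2.69, 2.69]. Speed limits (rad/s): [2.57, 2.57, 3.14, 3.14, 3.14, 3.14, 3.14].

## Interface

Orientations are given as a rotation vector (axis times angle).
In Python, from bench import ctrl gives the robot as it stands. The module is installed in compiled form; this text tells all that it offers.
- The arm moves only by the tool carry_out, never from a script. Its argument "steps" is a list of rows, each a list of 7 numbers: the turn, a rotation vector about the world's x, y, z in degrees, then the shift along the world's x, y, z in cm, then the opening, from 0 (shut) to 1 (fully open). A call has 1 to 12 rows; each row is the pose to reach, as a shift and turn from the pose commanded when the call began; what a row does not reach only later rows make up. A row lasts 1/10 s, in which the tool goes at most 50 mm and 8.59 degrees, less where a joint would pass 70% of its speed; a pose out of reach is approached as far as the arm can. A call with a gripper value outside its range is refused whole. The fingers move at their own pace and stop on an object; "squeeze" is the grip in N (left out, the last holds). Time passes only in rows, so rows that repeat a pose let the fingers close. It gives the time, the measured TCP pose, the force, the opening and the grip force at its end, in the units of the state.
- ctrl.get_state(): the state, without advancing time (a new reading comes with each control period).
- ctrl.get_image(name): name is "side" or "top" or "wrist"; returns a dict with "pixels" (400x640x3 uint8, red, green, blue), "camera_matrix" (3x3 intrinsics, pixels), "cam_to_world" (4x4, takes a point from camera to world coordinates); the wrist camera has in their place "T_tool_cam" (4x4, takes a point from camera to tool coordinates, whose origin is the TCP and whose axes are the flange's). Camera axes: x right, y down, z forward; pixel columns grow to the right and rows downward; lengths in m; the calibration is good to about 2 mm. A picture is of the moment at which its call begins: read the wrist's pose just before it. There is no depth.
- ctrl.close_job(): hands the job in; it is judged then, once.
The state is a dict: "time": time; "joint_positions": joint angles; "qd": joint speeds; "joint_torque": joint torques, N m; "position": TCP position; "tool_rot": TCP orientation; "ft_force": force on the tool from outside, world axes, zero at the start; "torque": the same for the moment, N m; "grip_width": opening from 0.0 (shut) to 1.0 (fully open); "grip_force": force on a finger pad.
Only numpy, scipy, OpenCV 4.12 (cv2) and the standard library are available. Lean on these libraries where they do the work, as an engineer would, in place of code of your own. Each camera call takes 0.05 s, during which the arm holds its last target. There are 200 camera calls.

## Task

Lift the chopping board by its handle with the cucumber lying loose on it, bring its free end over the baking dish, work the cucumber to the middle of the board and hold the board about level there until the cucumber has lain quiet in the middle for five seconds. Then lower the free end close over the dish and let the cucumber roll off gently into it, never touching the cucumber with the gripper or letting it fall anywhere else, and leave the dish and the things around it where they are. Finish while still holding the emptied board by its handle, about level and clear above the dish.

Things in the scene. Friction and masses are not known exactly. Their poses are not given: they have to be found in the camera images.
- board (a point): Middle of a rimless wooden paddle board (0.17 kg), at the foot of the two 12 mm cleats it stands on. x points from handle to free end, y across, z up. Blade 220 (x) x 190 (y) mm, flat top 24 mm and underside 12 mm above this point; cleats at x = +-75 mm. A springy flat steel tang joins it to its handle and bends about y at x = -120 mm, 18 mm up, 3.5 N m/rad, damped.
- handle: Wooden handle of the board, 0.06 kg: a straight bar 30 mm wide (y), 20 mm thick (8 to 28 mm up), from x = -132 to -230 mm. Same origin and axes as the board while the tang is unbent. Held level, it lets the loaded board sag by about 0.11 rad, 0.5 rad more for each metre the cucumber moves out; so tilt the handle up before lifting and as the load moves.
- grip (a point): Point to grip, on the handle: 160 mm from its origin along -x, in the middle of its thickness (18 mm up). Grip firmly, 60 N or more.
- board_end (a point): Middle of the free end's upper edge: 110 mm from the board's point along +x, 24 mm above it.
- cucumber: Green cucumber, a cylinder 42 mm across, 150 mm long with round ends, about 0.18 kg. Origin at its centre; y runs along it (x and z turn as it rolls). It lies across the board, nearer the handle, and rolls freely along the board's x: it gains 2/3 g sin(slope), lags 2/3 of the board's acceleration; rolling drag holds it only on slopes below about 0.02 rad. Drop it less than 80 mm into the dish.
- dish: Blue stoneware baking dish, 290 (x) x 220 (y) x 45 mm high, walls 7 mm, inner floor 7 mm up, a small lug at each x end (reaching x = +-171 mm), about 1.8 kg. Origin: centre of its underside; z up. It stands to the left (+y) of the board.
- wine_glass: Green wine glass, 190 mm tall, foot 68 mm and bowl 76 mm across; origin at the centre of its foot. Leave it alone.
- canister: White tea canister with lid, 104 mm across, about 141 mm tall with its wire handle; origin at the centre of its underside. Leave it alone.
- pepper: Yellow bell pepper, 86 mm across, 90 mm tall; origin at the centre of its underside. Leave it alone.

How it is judged:
By the outcome, as a careful person would: the job done as asked, in the order asked, and still so for the second after the job is handed in, while the arm keeps its last pose, push and grip.
It also fails if it takes over 61 s, if anything falls off the work surface, if the arm or the gripper's body presses on something with over 40 N, if the wrist force passes 120 N, or if a joint passes its speed limit or range.

## Working session

There is one attempt and no reset: what is moved stays moved. The work goes in short steps, Python scripts to look and compute and a tool call to move; the robot and the scene stay as the last step left them, time stands still between calls to the robot, and variables do not carry over. Pictures are saved under pics/ and viewed, at most 10 in all, crops included, and the job is handed in when it is done.

Besides the shell and the picture viewer there is one more tool, called after "Emit:" as a command line: name --pt "numbers of a row" for each row, then --argument value for the rest. carry_out: Moves the arm, as the interface text tells. Its arguments: {"type":"object","properties":{"steps":{"type":"array","items":{"type":"array","items":{"type":"number"}}},"squeeze":{"type":"number"}},"required":["steps"]}

```bash
mkdir -p pics; cat > h.py <<'E'
import numpy as np, cv2
from bench import ctrl
def save(n,f):
    im=ctrl.get_image(n); cv2.imwrite('pics/'+f,im['pixels'][:,:,::-1]); np.savez('pics/'+f[:-4]+'.npz',**im); return im
def ray(im,u,v):
    d=np.linalg.inv(im['camera_matrix'])@np.array([u,v,1.]); T=im['cam_to_world']; return T[:3,3],T[:3,:3]@d
def onplane(im,u,v,z):
    o,d=ray(im,u,v); return o+d*(z-o[2])/d[2]
def proj(im,p):
    T=np.linalg.inv(im['cam_to_world']); c=T[:3,:3]@np.asarray(p)+T[:3,3]; q=im['camera_matrix']@c; return q[:2]/q[2]
E
python3 - <<'E'
from h import *
s=ctrl.get_state(); print({k:np.round(v,3) for k,v in s.items()})
a=save('top','top0.png');b=save('side','side0.png')
for i in(a,b): print(i['camera_matrix'].round(1).tolist(),i['cam_to_world'].round(3).tolist())
E
```

```text
{'time': np.float64(0.0), 'joint_positions': array([-1.129,  0.322, -0.07 ,  1.452,  0.023,  1.371, -0.057]), 'qd': array([-0.   , -0.001,  0.001,  0.001, -0.002, -0.001,  0.001]), 'joint_torque': array([-0.0000e+00, -4.9129e+01, -4.0400e-01, -3.1252e+01, -6.4000e-02,
        4.4000e-02,  0.0000e+00]), 'position': array([0.269, 0.591, 0.221]), 'tool_rot': array([-6.67e-01, -3.07e+00,  3.00e-03]), 'ft_force': array([-0.362, -0.604,  0.426]), 'torque': array([0.021, 0.007, 0.051]), 'grip_force': np.float64(0.0), 'grip_width': np.float64(1.002)}
[[377.8, 0.0, 319.4], [0.0, 377.8, 199.1], [0.0, 0.0, 1.0]] [[-0.023, -0.993, 0.116, 0.524], [-1.0, 0.022, -0.017, 0.056], [0.014, -0.117, -0.993, 0.877], [0.0, 0.0, 0.0, 1.0]]
[[474.7, 0.0, 325.1], [0.0, 474.7, 197.5], [0.0, 0.0, 1.0]] [[0.919, -0.313, 0.238, 0.335], [-0.393, -0.717, 0.576, -0.6], [-0.009, -0.623, -0.782, 0.938], [0.0, 0.0, 0.0, 1.0]]
```

View pics/top0.png

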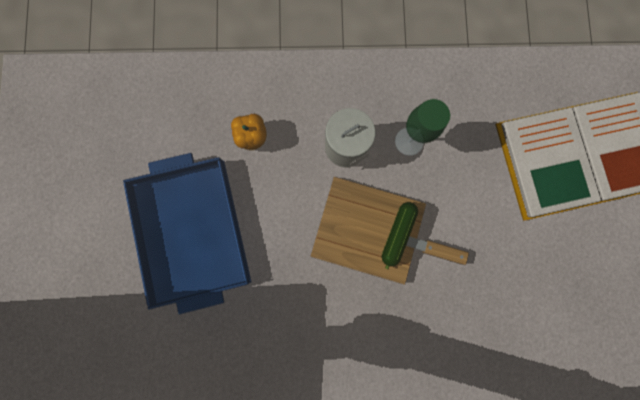

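View pics/side0.png

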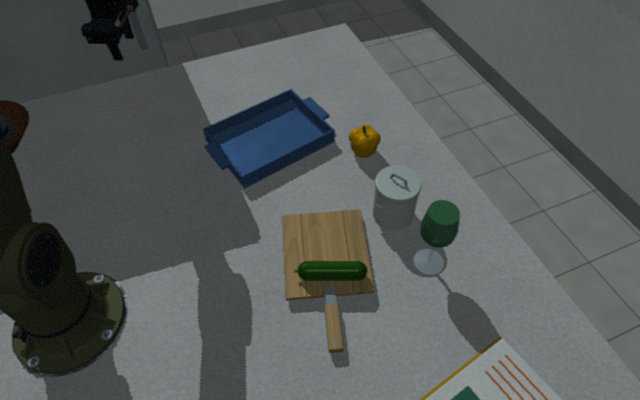

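The top view shows the board corners at about (334,178), (425,204), (405,283) and (312,257), with the handle end at (468,258). The cucumber runs (383,262)–(412,206) and the dish rim covers (125–248, 158–305). In the side view the handle points towards the camera, ending at (335,350).

```bash
cat >> h.py <<'E'
def masks(px):
    h=cv2.cvtColor(px,cv2.COLOR_RGB2HSV); H,S,V=cv2.split(h)
    g=((H>35)&(H<85)&(S>110)&(V>20)).astype(np.uint8)
    w=((H>8)&(H<22)&(S>70)&(S<190)&(V>60)).astype(np.uint8)
    b=((H>100)&(H<125)&(S>110)).astype(np.uint8)
    return g,w,b
def comps(m,n=200):
    k,l,st,c=cv2.connectedComponentsWithStats(m); return [(st[i],c[i],(l==i).astype(np.uint8)) for i in range(1,k) if st[i,4]>n]
E
python3 - <<'E'
from h import *
im=np.load('pics/top0.npz'); g,w,b=masks(im['pixels'])
for nm,m in(('g',g),('w',w),('b',b)):
    for st,c,l in comps(m,100):
        cn=max(cv2.findContours(l,0,2)[0],key=cv2.contourArea); r=cv2.minAreaRect(cn); bx=cv2.boxPoints(r)
        z={'g':.045,'w':.024,'b':.045}[nm]
        if nm=='w' and st[4]<1500:z=.028
        print(nm,st.tolist(),[np.round(onplane(im,*p,z)[:2],3).tolist() for p in bx], 'c',onplane(im,*r[0],z)[:2].round(4))
E
```

```text
g [532, 161, 57, 46, 1781] [[0.675, -0.438], [0.699, -0.551], [0.617, -0.562], [0.594, -0.449]] c [ 0.6462 -0.4999]
g [382, 203, 34, 65, 1067] [[0.477, -0.083], [0.614, -0.142], [0.599, -0.179], [0.462, -0.119]] c [ 0.5375 -0.1304]
w [496, 92, 142, 36, 215] [[0.795, -0.374], [0.876, -0.716], [0.862, -0.717], [0.782, -0.377]] c [ 0.8284 -0.5446]
w [586, 103, 49, 12, 121] [[0.815, -0.589], [0.839, -0.706], [0.833, -0.707], [0.809, -0.59]] c [ 0.8238 -0.6478]
w [589, 110, 48, 12, 117] [[0.797, -0.594], [0.821, -0.709], [0.815, -0.71], [0.792, -0.595]] c [ 0.8063 -0.6519]
w [231, 114, 36, 36, 398] [[0.818, 0.247], [0.831, 0.169], [0.748, 0.155], [0.735, 0.232]] c [0.783  0.2006]
w [591, 117, 49, 13, 123] [[0.78, -0.597], [0.803, -0.714], [0.798, -0.715], [0.774, -0.597]] c [ 0.7887 -0.6556]
w [518, 118, 49, 12, 118] [[0.781, -0.425], [0.805, -0.541], [0.799, -0.541], [0.776, -0.426]] c [ 0.7902 -0.4829]
w [520, 125, 49, 13, 122] [[0.764, -0.428], [0.787, -0.544], [0.782, -0.544], [0.758, -0.428]] c [ 0.7727 -0.4859]
w [593, 124, 47, 13, 117] [[0.762, -0.6], [0.785, -0.712], [0.779, -0.71
[... 241 characters left out ...]
-0.615]] c [ 0.6177 -0.5047]
w [524, 140, 50, 13, 122] [[0.728, -0.434], [0.752, -0.552], [0.746, -0.552], [0.723, -0.435]] c [ 0.7374 -0.4933]
w [311, 177, 115, 107, 6811] [[0.496, 0.066], [0.678, 0.007], [0.609, -0.207], [0.43, -0.143]] c [ 0.552 -0.069]
w [423, 240, 46, 25, 568] [[0.499, -0.186], [0.528, -0.197], [0.497, -0.291], [0.469, -0.28]] c [ 0.4983 -0.2385]
b [127, 154, 86, 27, 576] [[0.698, 0.473], [0.741, 0.286], [0.713, 0.279], [0.671, 0.466]] c [0.7057 0.3765]
b [143, 160, 104, 153, 10796] [[0.673, 0.463], [0.716, 0.263], [0.414, 0.194], [0.377, 0.388]] c [0.5418 0.3268]
b [128, 204, 20, 92, 152] [[0.62, 0.463], [0.621, 0.459], [0.423, 0.415], [0.423, 0.419]] c [0.5204 0.4385]
```

Emit:
carry_out --pt "0 0 -4 1.2 -2 0 1" --pt "0 0 -11 3.5 -6 0 1" --pt "0 0 -18 6 -10 0 1" --pt "0 0 -26 8.2 -14 0 1" --pt "0 0 -34 10.5 -18 0 1" --pt "0 0 -42 13 -22 0 1" --pt "0 0 -50 15.5 -26 0 1" --pt "0 0 -58 18 -30 0 1" --pt "0 0 -66 20.5 -34.5 0 1" --pt "0 0 -74 22 -39 0 1" --pt "0 0 -80 23 -43 0 1" --pt "0 0 -83 23.3 -46.5 0 1" --squeeze 60

```text
time: 1.3
position: [0.5033, 0.1234, 0.2222]
tool_rot: [2.539, 1.85, -0.001]
ft_force: [-0.3, 0.1, 0.1]
grip_width: 0.999
grip_force: 0.0
```

```bash
python3 - <<'E'
from h import *
im=np.load('pics/top0.npz'); P=lambda u,v,z:onplane(im,u,v,z).round(3)
d=np.array([P(*p,.045) for p in((125,181),(219,158),(249,283),(149,307))]);print('dish',d[:,:2].tolist(),d.mean(0))
e=d[1]-d[2]+d[0]-d[3];print('long axis deg',np.degrees(np.arctan2(e[1],e[0])),np.linalg.norm(e)/2)
print('can top',P(350,132,.12),'glassfoot',P(409,142,0),'bowl',P(428,121,.15),'pepper',P(249,131,.06))
E
```

```text
dish [[0.671, 0.471], [0.719, 0.264], [0.443, 0.198], [0.398, 0.41]] [0.55775 0.33575 0.045  ]
long axis deg 13.025101375107015 0.28174900177285456
can top [ 0.751 -0.023  0.12 ] glassfoot [ 0.76  -0.176  0.   ] bowl [ 0.762 -0.177  0.15 ] pepper [0.776 0.195 0.06 ]
```

Emit:
carry_out --pt "0 0 0 0 -2.5 0 1" --pt "0 0 0 0 -7 0 1" --pt "0 0 0 0 -12 0 1" --pt "0 0 0 0 -17 0 1" --pt "0 0 0 0 -22 0 1" --pt "0 0 0 0 -27 0 1" --pt "0 0 0 0 -31 -2 1" --pt "0 0 0 0 -33.5 -5 1" --pt "0 0 0 0 -34.5 -9 1" --pt "0 0 0 0 -34.5 -13 1" --pt "0 0 0 0 -34.5 -16 1" --pt "0 0 0 0 -34.5 -16 1"

```text
time: 2.5
position: [0.4988, -0.2172, 0.0582]
tool_rot: [-2.529, -1.853, 0.01]
ft_force: [-0.8, 0.1, 0.2]
grip_width: 1.002
grip_force: 0.0
```

```bash
python3 - <<'E'
from h import *
s=ctrl.get_state();print(s['position'],s['tool_rot'])
a=save('top','t1.png')['pixels'];b=save('side','s1.png')['pixels'];c=save('wrist','w1.png')['pixels']
cv2.imwrite('pics/c1.png',np.vstack([np.hstack([a[130:330,250:650],b[180:380,200:590]])[:, :780],np.hstack([c[:,:,:],c[:, :140]*0])])[:600,:,::-1])
E
```

```text
[ 0.49878431 -0.21723469  0.05821365] [-2.52854884 -1.85292444  0.01005279]
```

View pics/c1.png

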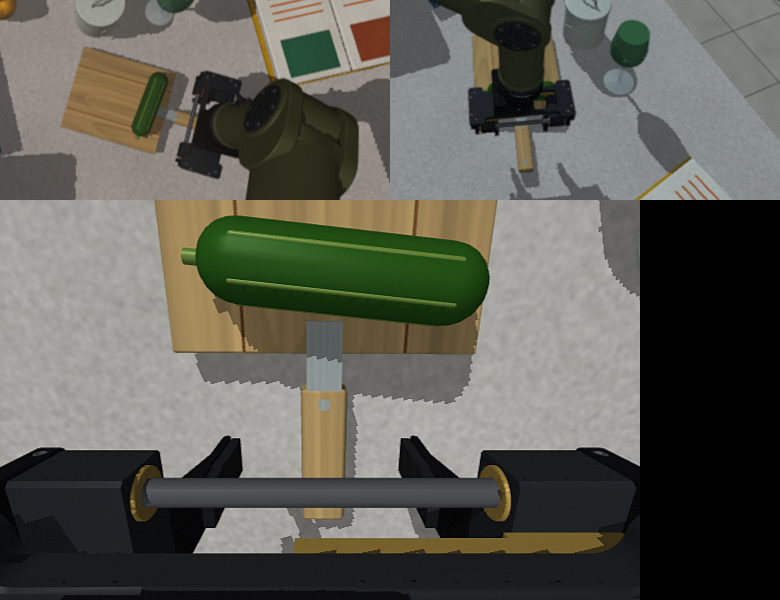

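The composite shows the handle centred between the open fingers (wrist view, handle at columns 302–347). The cucumber lies across the board near its handle edge, turned about 5°.

Emit:
carry_out --pt "0 0 0 0 0 -1.5 1" --pt "0 0 0 0 0 -3 1" --pt "0 0 0 0 0 -4 1" --pt "0 0 0 0 0 -4.7 1" --pt "0 0 0 0 0 -5.2 1" --pt "0 0 0 0 0 -5.2 1" --pt "0 0 0 0 0 -5.2 1"

```text
time: 3.35
position: [0.5028, -0.2188, 0.0107]
tool_rot: [2.534, 1.857, 0.0]
ft_force: [-0.2, 0.4, -0.1]
grip_width: 1.002
grip_force: 0.0
```

Emit:
carry_out --pt "0 0 0 0 -0.2 -0.4 1" --pt "0 0 0 0 -0.2 -0.6 1" --pt "0 0 0 0 -0.2 -0.6 0.6" --pt "0 0 0 0 -0.2 -0.6 0.4" --pt "0 0 0 0 -0.2 -0.6 0.2" --pt "0 0 0 0 -0.2 -0.6 0" --pt "0 0 0 0 -0.2 -0.6 0" --pt "0 0 0 0 -0.2 -0.6 0" --pt "0 0 0 0 -0.2 -0.6 0" --pt "0 0 0 0 -0.2 -0.6 0" --squeeze 60

```text
time: 4.35
position: [0.5028, -0.2206, 0.0046]
tool_rot: [2.533, 1.857, 0.0]
ft_force: [1.8, -1.0, -0.5]
grip_width: 0.356
grip_force: 0.5
```

```bash
python3 - <<'E'
from h import *
s=ctrl.get_state();print({k:np.round(s[k],4).tolist() for k in('position','tool_rot','grip_width','grip_force','ft_force','torque')})
c=save('wrist','w2.png'); a=save('top','t2.png')
cv2.imwrite('pics/c2.png',np.hstack([c['pixels'],a['pixels'][150:300,300:460].repeat(1,0)] if 0 else [c['pixels']])[:,:,::-1])
print(c['camera_matrix'].round(2).tolist(),c['T_tool_cam'].round(4).tolist())
E
```

```text
{'position': [0.5028, -0.2206, 0.0046], 'tool_rot': [2.5333, 1.8572, 0.0003], 'grip_width': 0.3559, 'grip_force': 0.5197, 'ft_force': [1.7583, -1.0337, -0.5165], 'torque': [-0.2196, -0.1899, 0.0151]}
[[322.16, 0.0, 320.03], [0.0, 322.16, 201.61], [0.0, 0.0, 1.0]] [[-0.0007, -0.9581, -0.2866, 0.0783], [1.0, -0.0008, 0.0002, -0.0001], [-0.0004, -0.2866, 0.9581, -0.1622], [0.0, 0.0, 0.0, 1.0]]
```

View pics/c2.png

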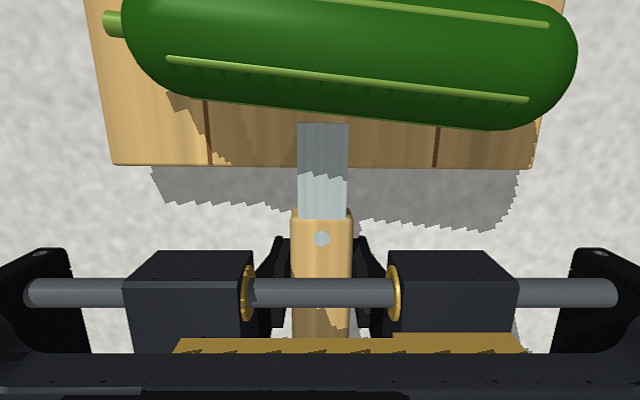

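Emit:
carry_out --pt "0 0 0 0 0 0 0" --pt "0 0 0 0 0 0 0" --pt "0 0 0 0 0 0 0" --pt "0 0 0 0 0 0 0" --pt "0.95 -0.3 0 0.01 0.02 0 0" --pt "1.9 -0.6 0 0.01 0.04 0 0" --pt "2.86 -0.9 0 0.02 0.06 0 0" --pt "3.8 -1.2 0 0.03 0.08 0 0" --pt "4.67 -1.48 0 0.03 0.1 0.05 0" --pt "4.67 -1.48 0 0.03 0.1 0.3 0" --pt "4.67 -1.48 0 0.03 0.1 0.7 0" --pt "4.67 -1.48 0 0.03 0.1 1.2 0" --squeeze 60

```text
time: 5.65
position: [0.503, -0.2195, 0.0169]
tool_rot: [-2.491, -1.827, -0.106]
ft_force: [-1.0, 1.2, -3.8]
grip_width: 0.338
grip_force: 60.0
```

```bash
cat >> h.py <<'E'
def cucu(im,zc=.045,lo=None):
    g,_,_=masks(im['pixels']); best=[]
    for st,c,l in comps(g,250):
        p=onplane(im,*c,zc); cn=max(cv2.findContours(l,0,2)[0],key=cv2.contourArea); r=cv2.minAreaRect(cn)
        best.append((p[:2].round(4).tolist(),st.tolist(),np.round(r[0]+r[1],1).tolist()))
    return best
E
python3 - <<'E'
from h import *
s=ctrl.get_state();print({k:np.round(s[k],4).tolist() for k in('time','position','tool_rot','grip_width','grip_force','ft_force','torque')})
a=save('top','t3.png');b=save('side','s3.png');print(cucu(a,.057),cucu(np.load('pics/t2.npz')))
cv2.imwrite('pics/c3.png',np.hstack([cv2.resize(a['pixels'][150:300,290:490],(400,300)),cv2.resize(b['pixels'][190:390,230:430],(400,400))[:300]])[:,:,::-1])
E
```

```text
{'time': 5.65, 'position': [0.503, -0.2195, 0.0169], 'tool_rot': [-2.4913, -1.8267, -0.1063], 'grip_width': 0.3381, 'grip_force': 59.9984, 'ft_force': [-1.0184, 1.2137, -3.8283], 'torque': [-0.603, 0.2652, 0.0152]}
[([0.6443, -0.4917], [532, 161, 57, 46, 1779], [559.9, 183.1, 37.1, 49.7]), ([0.5387, -0.133], [384, 203, 35, 67, 1159], [400.5, 236.3, 18.5, 70.0])] [([0.6461, -0.4997], [532, 161, 57, 46, 1781], [559.9, 183.1, 36.8, 50.2]), ([0.5395, -0.1311], [382, 203, 35, 66, 1108], [398.6, 235.8, 18.2, 69.1])]
```

View pics/c3.png

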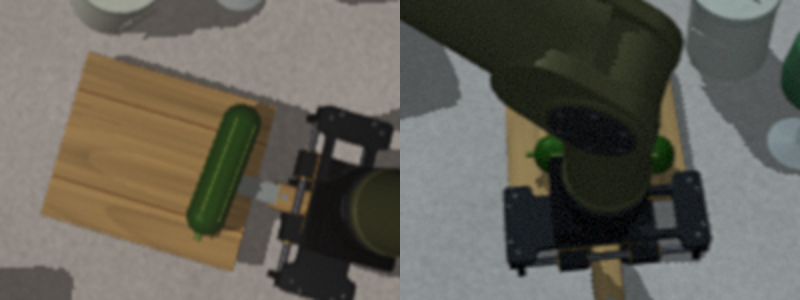

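Both views show the board just lifted, with the cucumber still across it near the handle side (top crop centre about (222,170), i.e. full-frame (400,236)). I'll lift on and watch for drift.

Emit:
carry_out --pt "0 0 0 0 0 0.4 0" --pt "0 0 0 0 0 0.9 0" --pt "0 0 0 0 0 1.5 0" --pt "0 0 0 0 0 2.1 0" --pt "0 0 0 0 0 2.7 0" --pt "0 0 0 0 0 3.3 0" --pt "0 0 0 0 0 3.8 0" --pt "0 0 0 0 0 4.2 0"

```text
time: 6.55
position: [0.5031, -0.2196, 0.0591]
tool_rot: [-2.492, -1.827, -0.107]
ft_force: [0.6, 0.7, -3.5]
grip_width: 0.342
grip_force: 60.0
```

```bash
cat > m.py <<'E'
import sys
from h import *
# cucumber in board coords: grip->cucumber along tool x, using top cam; zoff: cucumber centre height over TCP
def meas(n=3,cam='top'):
    out=[]
    for i in range(n):
        s=ctrl.get_state(); im=ctrl.get_image(cam)
        R=cv2.Rodrigues(s['tool_rot'])[0]; x=R[:2,0]/np.linalg.norm(R[:2,0]); p=s['position']
        pitch=np.arctan2(R[2,0],np.hypot(*R[:2,0]))
        zc=p[2]-.0046+.045+.04*pitch
        g=masks(im['pixels'])[0]
        best=None
        for st,c,l in comps(g,150):
            q=onplane(im,*c,zc)[:2]-p[:2]; bx=q@x-.158; by=q@np.array([-x[1],x[0]])
            if abs(bx)<.4 and abs(by)<.1: best=(bx,by,st[4])
        print(round(float(s['time']),2),'cuc',None if best is None else np.round(best,4),'pitch',round(pitch,4),'yaw',round(np.degrees(np.arctan2(x[1],x[0])),1),'F',s['ft_force'].round(1),'M',s['torque'].round(3),'p',p.round(4),'gw',round(s['grip_width'],3))
    return im
if __name__=='__main__':
    im=meas(int(sys.argv[1]) if len(sys.argv)>1 else 2)
    if len(sys.argv)>2: cv2.imwrite('pics/'+sys.argv[2],im['pixels'][:,:,::-1])
E
python3 m.py 3
```

```text
6.55 cuc [-6.470e-02 -8.100e-03  1.313e+03] pitch 0.0855 yaw 72.5 F [ 0.6  0.7 -3.5] M [-0.67   0.28  -0.047] p [ 0.5031 -0.2196  0.0591] gw 0.342
6.6 cuc [-6.49e-02 -7.80e-03  1.32e+03] pitch 0.0857 yaw 72.5 F [ 0.3  0.  -2.9] M [-0.683  0.196 -0.052] p [ 0.5035 -0.2198  0.0597] gw 0.338
6.65 cuc [-6.500e-02 -7.800e-03  1.317e+03] pitch 0.0856 yaw 72.5 F [ 0.6  0.3 -3.7] M [-0.611  0.229 -0.049] p [ 0.5034 -0.2197  0.0593] gw 0.337
```

Emit:
carry_out --pt "0 0 0 0 0.01 0.05 0" --pt "0 0 0.03 0.01 0.04 0.15 0" --pt "0 0 0.1 0.03 0.12 0.3 0" --pt "0 0 0.23 0.07 0.27 0.45 0" --pt "0 0 0.43 0.14 0.5 0.6 0" --pt "0 0 0.71 0.23 0.83 0.75 0" --pt "0 0 1.06 0.34 1.24 0.9 0" --pt "0 0 1.53 0.49 1.78 1.05 0" --pt "0 0 2.07 0.66 2.41 1.2 0" --pt "0 0 2.7 0.86 3.14 1.35 0" --pt "0 0 3.41 1.09 3.97 1.5 0" --pt "0 0 4.2 1.34 4.89 1.65 0"

```text
time: 7.9
position: [0.5166, -0.1699, 0.0752]
tool_rot: [-2.42, -1.917, -0.104]
ft_force: [-0.2, 0.5, -4.3]
grip_width: 0.341
grip_force: 60.0
```

Emit:
carry_out --pt "0 0 0.86 0.27 1.0 0.15 0" --pt "0 0 1.77 0.57 2.06 0.3 0" --pt "0 0 2.73 0.87 3.19 0.45 0" --pt "0 0 3.74 1.2 4.35 0.6 0" --pt "0 0 4.76 1.52 5.55 0.75 0" --pt "0 0 5.8 1.86 6.76 0.9 0" --pt "0 0 6.84 2.19 7.97 1.05 0" --pt "0 0 7.87 2.52 9.17 1.2 0" --pt "0 0 8.87 2.84 10.33 1.35 0" --pt "0 0 9.83 3.15 11.46 1.5 0" --pt "0 0 10.75 3.44 12.52 1.6 0" --pt "0 0 11.6 3.71 13.52 1.65 0"

```text
time: 9.1
position: [0.5538, -0.0345, 0.0917]
tool_rot: [-2.209, -2.147, -0.095]
ft_force: [-0.7, 0.9, -3.4]
grip_width: 0.341
grip_force: 60.0
```

Emit:
carry_out --pt "0 0 0.79 0.25 0.92 0 0" --pt "0 0 1.5 0.48 1.75 0 0" --pt "0 0 2.13 0.68 2.48 0 0" --pt "0 0 2.67 0.85 3.11 0 0" --pt "0 0 3.14 1.0 3.65 0 0" --pt "0 0 3.49 1.11 4.06 0 0" --pt "0 0 3.77 1.2 4.39 0 0" --pt "0 0 3.97 1.27 4.62 0 0" --pt "0 0 4.1 1.31 4.77 0 0" --pt "0 0 4.17 1.33 4.85 0 0" --pt "0 0 4.2 1.34 4.88 0 0" --pt "0 0 4.2 1.34 4.89 0 0"

```text
time: 10.3
position: [0.5669, 0.0133, 0.0916]
tool_rot: [-2.129, -2.224, -0.091]
ft_force: [0.3, 0.8, -3.9]
grip_width: 0.336
grip_force: 60.0
```

```bash
python3 m.py 3 t4.png
```

```text
10.3 cuc [-6.560e-02 -5.200e-03  1.371e+03] pitch 0.0854 yaw 92.5 F [ 0.3  0.8 -3.9] M [-0.67   0.026  0.04 ] p [0.5669 0.0133 0.0916] gw 0.336
10.35 cuc [-6.550e-02 -5.000e-03  1.361e+03] pitch 0.0854 yaw 92.5 F [-0.1 -0.3 -4.2] M [-0.621  0.012  0.019] p [0.5669 0.0133 0.0916] gw 0.337
10.4 cuc [-6.560e-02 -5.100e-03  1.368e+03] pitch 0.0854 yaw 92.5 F [ 0.3  0.2 -4.1] M [-0.63  -0.026 -0.025] p [0.5669 0.0133 0.0916] gw 0.343
```

View pics/t4.png

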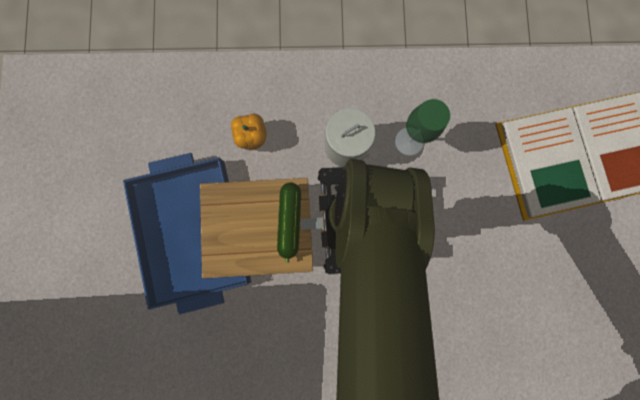

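The board's free end (column 200) is over the dish past the near wall (columns 230–248). The cucumber is still at rest at (289,220). Next I'll tip gently to start the roll.

Emit:
carry_out --pt "-0.6 0 0 0 0 0 0" --pt "-1.2 0 0 0 0 0 0" --pt "-1.2 0 0 0 0 0 0" --pt "-1.2 0 0 0 0 0 0" --pt "-1.2 0 0 0 0 0 0"

```text
time: 10.95
position: [0.5669, 0.0134, 0.0916]
tool_rot: [-2.14, -2.235, -0.068]
ft_force: [-0.8, -0.1, -4.6]
grip_width: 0.337
grip_force: 60.0
```

```bash
python3 m.py 2
```

```text
10.95 cuc [-6.330e-02 -5.200e-03  1.358e+03] pitch 0.0645 yaw 92.5 F [-0.8 -0.1 -4.6] M [-0.598  0.04  -0.03 ] p [0.5669 0.0134 0.0916] gw 0.337
11.0 cuc [-6.33e-02 -4.90e-03  1.35e+03] pitch 0.0645 yaw 92.5 F [-0.4 -0.6 -4.3] M [-0.613  0.042 -0.015] p [0.5669 0.0134 0.0916] gw 0.341
```

Emit:
carry_out --pt "-0.3 0 0 0 0 0 0" --pt "-0.6 0 0 0 0 0 0" --pt "-0.6 0 0 0 0 0 0" --pt "-0.6 0 0 0 0 0 0"

```text
time: 11.45
position: [0.5669, 0.0136, 0.0916]
tool_rot: [-2.144, -2.24, -0.057]
ft_force: [-0.5, -0.5, -4.1]
grip_width: 0.338
grip_force: 60.0
```

```bash
python3 m.py 2
```

```text
11.45 cuc [-6.050e-02 -4.600e-03  1.325e+03] pitch 0.0541 yaw 92.5 F [-0.5 -0.5 -4.1] M [-0.556  0.039  0.007] p [0.5669 0.0136 0.0916] gw 0.338
11.5 cuc [-5.980e-02 -4.600e-03  1.318e+03] pitch 0.0541 yaw 92.5 F [-0.3 -0.4 -3.6] M [-0.606  0.04   0.014] p [0.5669 0.0135 0.0916] gw 0.337
```

Emit:
carry_out --pt "0 0 0 0 0 0 0" --pt "0 0 0 0 0 0 0" --pt "0.1 0 0 0 0 0 0" --pt "0.2 0 0 0 0 0 0"

```text
time: 11.95
position: [0.5669, 0.0134, 0.0916]
tool_rot: [-2.143, -2.238, -0.061]
ft_force: [0.3, 0.4, -4.7]
grip_width: 0.343
grip_force: 60.0
```

```bash
python3 m.py 2
```

```text
11.95 cuc [-4.980e-02 -6.800e-03  1.348e+03] pitch 0.0577 yaw 92.5 F [ 0.3  0.4 -4.7] M [-0.619  0.034  0.003] p [0.5669 0.0134 0.0916] gw 0.343
12.0 cuc [-4.79e-02 -7.10e-03  1.35e+03] pitch 0.0577 yaw 92.5 F [ 0.1 -0.2 -4.6] M [-0.618  0.004  0.017] p [0.5669 0.0133 0.0916] gw 0.339
```

Emit:
carry_out --pt "0.4 0 0 0 0 0 0" --pt "0.8 0 0 0 0 0 0" --pt "1.0 0 0 0 0 0 0" --pt "1.2 0 0 0 0 0 0"

```text
time: 12.45
position: [0.5669, 0.0133, 0.0916]
tool_rot: [-2.133, -2.227, -0.084]
ft_force: [0.1, -0.3, -4.5]
grip_width: 0.337
grip_force: 60.0
```

```bash
python3 m.py 2
```

```text
12.45 cuc [-3.000e-02 -8.300e-03  1.331e+03] pitch 0.0787 yaw 92.5 F [ 0.1 -0.3 -4.5] M [-0.719  0.012 -0.014] p [0.5669 0.0133 0.0916] gw 0.337
12.5 cuc [-2.82e-02 -9.00e-03  1.34e+03] pitch 0.0787 yaw 92.5 F [ 0.4 -0.8 -3.1] M [-0.756  0.066 -0.039] p [0.5669 0.0131 0.0916] gw 0.34
```

Emit:
carry_out --pt "0.4 0 0 0 0 0 0" --pt "0.7 0 0 0 0 0 0" --pt "0.9 0 0 0 0 0 0" --pt "1.0 0 0 0 0 0 0"

```text
time: 12.95
position: [0.5669, 0.0133, 0.0916]
tool_rot: [-2.124, -2.218, -0.103]
ft_force: [-0.9, 0.5, -3.7]
grip_width: 0.341
grip_force: 60.0
```

```bash
python3 m.py 2
```

```text
12.95 cuc [-1.660e-02 -9.300e-03  1.314e+03] pitch 0.0961 yaw 92.5 F [-0.9  0.5 -3.7] M [-0.761  0.026  0.001] p [0.5669 0.0133 0.0916] gw 0.341
13.0 cuc [-1.610e-02 -9.000e-03  1.307e+03] pitch 0.0961 yaw 92.5 F [-0.7 -0.2 -3.5] M [-0.726  0.089  0.047] p [0.5669 0.0132 0.0916] gw 0.341
```

Emit:
carry_out --pt "-0.7 0 0 0 0 0 0" --pt "-0.7 0 0 0 0 0 0" --pt "-0.6 0 0 0 0 0 0" --pt "-0.5 0 0 0 0 0 0"

```text
time: 13.45
position: [0.5669, 0.0136, 0.0916]
tool_rot: [-2.128, -2.223, -0.093]
ft_force: [-0.4, 0.3, -2.9]
grip_width: 0.339
grip_force: 60.0
```

```bash
python3 m.py 2
```

```text
13.45 cuc [-1.100e-02 -9.500e-03  1.306e+03] pitch 0.0873 yaw 92.5 F [-0.4  0.3 -2.9] M [-0.757  0.079  0.022] p [0.5669 0.0136 0.0916] gw 0.339
13.5 cuc [-1.040e-02 -1.030e-02  1.329e+03] pitch 0.0873 yaw 92.5 F [ 0.6  0.2 -2.7] M [-0.737  0.045 -0.024] p [0.5669 0.0133 0.0916] gw 0.342
```

Emit:
carry_out --pt "0 0 0 0 0 0 0" --pt "0 0 0 0 0 0 0" --pt "0.1 0 0 0 0 0 0" --pt "0.2 0 0 0 0 0 0"

```text
time: 13.95
position: [0.5669, 0.0135, 0.0916]
tool_rot: [-2.126, -2.221, -0.097]
ft_force: [-0.8, -0.4, -3.6]
grip_width: 0.334
grip_force: 60.0
```

```bash
python3 m.py 2 t5.png; python3 - <<'E'
from h import *
px=cv2.imread('pics/t5.png')[:,:,::-1]; g,w,b=masks(px)
m=w.copy()
for r in(185,190,255,262,268): 
    c=np.flatnonzero(w[r,150:340])+150; print(r,c.min() if len(c) else 0,c.max() if len(c) else 0)
for st,c,l in comps(g,250): print(st,c)
E
```

```text
13.95 cuc [-3.500e-03 -1.130e-02  1.352e+03] pitch 0.0909 yaw 92.5 F [-0.8 -0.4 -3.6] M [-0.794  0.077  0.029] p [0.5669 0.0135 0.0916] gw 0.334
14.0 cuc [-2.50e-03 -1.12e-02  1.35e+03] pitch 0.0909 yaw 92.5 F [ 0.3  0.  -4.1] M [-0.737  0.041  0.022] p [0.5669 0.0133 0.0916] gw 0.342
185 201 308
190 201 308
255 203 312
262 203 312
268 203 312
[ 532  161   57   46 1779] [559.84148398 183.23159078]
[ 245  183   22   78 1350] [255.58518519 220.7162963 ]
```

Emit:
carry_out --pt "0.7 0 0 0 0 0 0" --pt "1.2 0 0 0 0 0 0" --pt "1.2 0 0 0 0 0 0" --pt "1.2 0 0 0 0 0 0" --pt "1.2 0 0 0 0 0 0"

```text
time: 14.55
position: [0.5669, 0.0135, 0.0916]
tool_rot: [-2.116, -2.21, -0.12]
ft_force: [-0.8, 0.8, -3.4]
grip_width: 0.336
grip_force: 60.0
```

```bash
python3 m.py 3
```

```text
14.55 cuc [ 1.100e-03 -1.120e-02  1.355e+03] pitch 0.1116 yaw 92.5 F [-0.8  0.8 -3.4] M [-0.828  0.05   0.003] p [0.5669 0.0135 0.0916] gw 0.336
14.6 cuc [ 1.00e-03 -1.14e-02  1.36e+03] pitch 0.1116 yaw 92.5 F [-0.7 -0.4 -3.6] M [-0.806  0.073 -0.015] p [0.5669 0.0135 0.0916] gw 0.342
14.65 cuc [ 1.000e-03 -1.130e-02  1.356e+03] pitch 0.1116 yaw 92.5 F [-1.2  0.  -2.9] M [-0.829  0.057  0.019] p [0.5669 0.0136 0.0916] gw 0.341
```

Emit:
carry_out --pt "0 0 0 0 0 0 0" --pt "0 0 0 0 0 0 0" --pt "0 0 0 0 0 0 0" --pt "0 0 0 0 0 0 0" --pt "0 0 0 0 0 0 0" --pt "0 0 0 0 0 0 0" --pt "0 0 0 0 0 0 0" --pt "0 0 0 0 0 0 0" --pt "0 0 0 0 0 0 0" --pt "0 0 0 0 0 0 0" --pt "0 0 0 0 0 0 0" --pt "0 0 0 0 0 0 0"

```text
time: 15.9
position: [0.5669, 0.0134, 0.0916]
tool_rot: [-2.116, -2.21, -0.12]
ft_force: [-0.2, -0.3, -4.0]
grip_width: 0.341
grip_force: 60.0
```

```bash
python3 m.py 1; python3 - <<'E'
from h import *
save('side','s6.png')
E
```

```text
15.9 cuc [ 1.100e-03 -1.110e-02  1.355e+03] pitch 0.1116 yaw 92.5 F [-0.2 -0.3 -4. ] M [-0.821  0.088  0.027] p [0.5669 0.0134 0.0916] gw 0.341
```

View pics/s6.png

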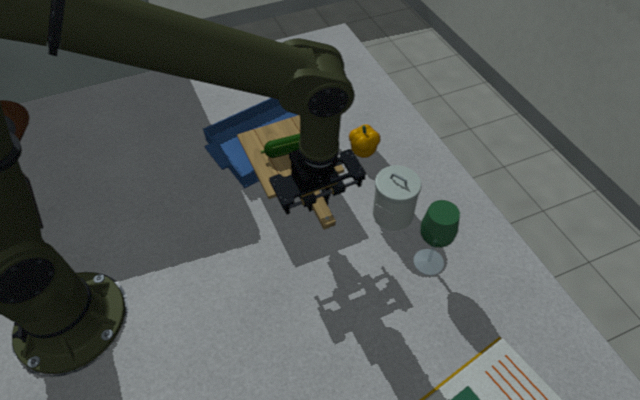

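Emit:
carry_out --pt "0 0 0 0 0 0 0" --pt "0 0 0 0 0 0 0" --pt "0 0 0 0 0 0 0" --pt "0 0 0 0 0 0 0" --pt "0 0 0 0 0 0 0" --pt "0 0 0 0 0 0 0" --pt "0 0 0 0 0 0 0" --pt "0 0 0 0 0 0 0" --pt "0 0 0 0 0 0 0" --pt "0 0 0 0 0 0 0" --pt "0 0 0 0 0 0 0" --pt "0 0 0 0 0 0 0"

```text
time: 17.2
position: [0.5669, 0.0134, 0.0916]
tool_rot: [-2.116, -2.21, -0.12]
ft_force: [-0.4, 0.2, -3.2]
grip_width: 0.335
grip_force: 60.0
```

Emit:
carry_out --pt "0 0 0 0 0 0 0" --pt "0 0 0 0 0 0 0" --pt "0 0 0 0 0 0 0" --pt "0 0 0 0 0 0 0" --pt "0 0 0 0 0 0 0" --pt "0 0 0 0 0 0 0" --pt "0 0 0 0 0 0 0" --pt "0 0 0 0 0 0 0" --pt "0 0 0 0 0 0 0" --pt "0 0 0 0 0 0 0" --pt "0 0 0 0 0 0 0" --pt "0 0 0 0 0 0 0"

```text
time: 18.4
position: [0.5669, 0.0134, 0.0916]
tool_rot: [-2.116, -2.21, -0.12]
ft_force: [0.1, -0.2, -3.9]
grip_width: 0.337
grip_force: 60.0
```

Emit:
carry_out --pt "0 0 0 0 0 0 0" --pt "0 0 0 0 0 0 0" --pt "0 0 0 0 0 0 0" --pt "0 0 0 0 0 0 0" --pt "0 0 0 0 0 0 0" --pt "0 0 0 0 0 0 0" --pt "0 0 0 0 0 0 0" --pt "0 0 0 0 0 0 0" --pt "0 0 0 0 0 0 0" --pt "0 0 0 0 0 0 0" --pt "0 0 0 0 0 0 0" --pt "0 0 0 0 0 0 0"

```text
time: 19.6
position: [0.5669, 0.0134, 0.0916]
tool_rot: [-2.116, -2.21, -0.12]
ft_force: [0.2, -0.1, -4.7]
grip_width: 0.341
grip_force: 60.0
```

Emit:
carry_out --pt "0 0 0 0 0 0 0" --pt "0 0 0 0 0 0 0" --pt "0 0 0 0 0 0 0" --pt "0 0 0 0 0 0 0" --pt "0 0 0 0 0 0 0" --pt "0 0 0 0 0 0 0" --pt "0 0 0 0 0 0 0" --pt "0 0 0 0 0 0 0" --pt "0 0 0 0 0 0 0" --pt "0 0 0 0 0 0 0" --pt "0 0 0 0 0 0 0" --pt "0 0 0 0 0 0 0"

```text
time: 20.8
position: [0.5669, 0.0134, 0.0916]
tool_rot: [-2.116, -2.21, -0.12]
ft_force: [0.7, -0.0, -3.9]
grip_width: 0.343
grip_force: 60.0
```

```bash
python3 m.py 2
```

```text
20.8 cuc [ 1.200e-03 -1.110e-02  1.344e+03] pitch 0.1116 yaw 92.5 F [ 0.7 -0.  -3.9] M [-0.822  0.011  0.022] p [0.5669 0.0134 0.0916] gw 0.343
20.85 cuc [ 1.100e-03 -1.150e-02  1.348e+03] pitch 0.1116 yaw 92.5 F [-1.3 -0.5 -3.8] M [-0.818  0.04  -0.009] p [0.5669 0.0135 0.0916] gw 0.336
```

The side view shows the board about level over the dish with the cucumber lying mid-board at (285,146). It stayed within about 0.1 mm for over 6 s. Now I'll lower the board.

Emit:
carry_out --pt "0 0 0 0 0 -0.1 0" --pt "0 0 0 0 0 -0.35 0" --pt "0 0 0 0 0 -0.7 0" --pt "0 0 0 0 0 -1.1 0" --pt "0 0 0 0 0 -1.5 0" --pt "0 0 0 0 0 -1.8 0" --pt "0 0 0 0 0 -2.0 0" --pt "0 0 0 0 0 -2.0 0"

```text
time: 21.7
position: [0.5666, 0.0134, 0.0712]
tool_rot: [-2.116, -2.21, -0.119]
ft_force: [-0.7, 0.4, -3.2]
grip_width: 0.339
grip_force: 60.0
```

```bash
python3 m.py 2 t7.png; python3 - <<'E'
from h import *
px=cv2.imread('pics/t7.png'); cv2.imwrite('pics/c7.png',cv2.resize(px[140:320,110:350],(800,600)))
E
```

```text
21.7 cuc [ 1.300e-03 -1.130e-02  1.267e+03] pitch 0.1115 yaw 92.5 F [-0.7  0.4 -3.2] M [-0.876  0.021 -0.002] p [0.5666 0.0134 0.0712] gw 0.339
21.75 cuc [ 1.100e-03 -1.160e-02  1.271e+03] pitch 0.1116 yaw 92.5 F [ 0.2  1.2 -3.4] M [-0.876  0.093  0.026] p [0.5668 0.0134 0.0714] gw 0.344
```

View pics/c7.png

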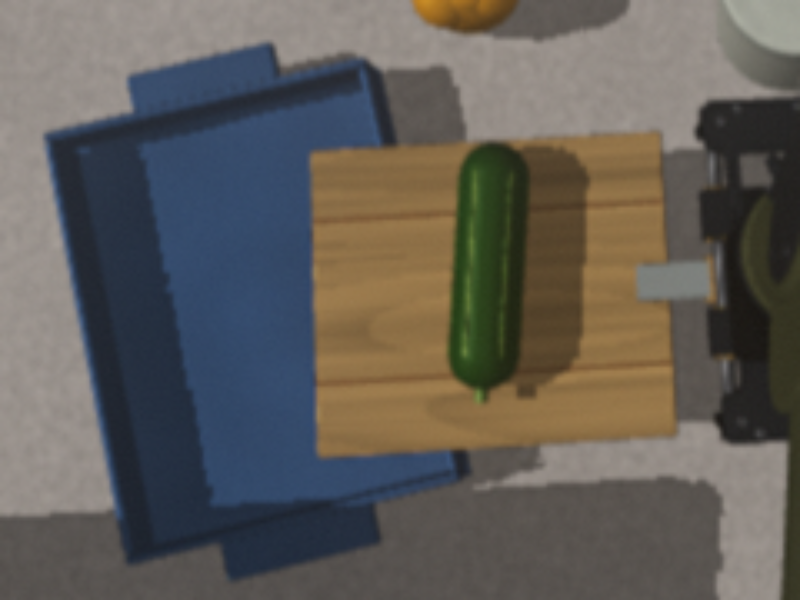

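The crop shows the free end (column 315) well inside the dish, with the near wall running from (395,145) to (455,450) under the board. The cucumber is central at (488,265). Now I'll tip slowly.

Emit:
carry_out --pt "-0.4 0 0 0 0 -0.2 0" --pt "-0.9 0 0 0 0 -0.4 0" --pt "-1.4 0 0 0 0 -0.6 0" --pt "-1.8 0 0 0 0 -0.8 0" --pt "-1.8 0 0 0 0 -0.8 0" --pt "-1.8 0 0 0 0 -0.8 0"

```text
time: 22.4
position: [0.5668, 0.0136, 0.0635]
tool_rot: [-2.131, -2.227, -0.085]
ft_force: [-0.4, -0.1, -3.8]
grip_width: 0.337
grip_force: 60.0
```

```bash
python3 m.py 2
```

```text
22.4 cuc [ 8.100e-03 -1.140e-02  1.183e+03] pitch 0.0802 yaw 92.5 F [-0.4 -0.1 -3.8] M [-0.766  0.052 -0.034] p [0.5668 0.0136 0.0635] gw 0.337
22.45 cuc [ 9.700e-03 -1.160e-02  1.201e+03] pitch 0.0802 yaw 92.5 F [-0.4 -0.3 -3.2] M [-0.769  0.019  0.061] p [0.5669 0.0134 0.0636] gw 0.34
```

Emit:
carry_out --pt "0.2 0 0 0 0 0 0" --pt "0.4 0 0 0 0 0 0" --pt "0.6 0 0 0 0 0 0" --pt "0.8 0 0 0 0 0 0" --pt "0.9 0 0 0 0 0 0"

```text
time: 23.0
position: [0.5669, 0.0132, 0.0636]
tool_rot: [-2.124, -2.218, -0.103]
ft_force: [0.7, 0.1, -4.4]
grip_width: 0.339
grip_force: 60.0
```

```bash
python3 m.py 2
```

```text
23.0 cuc [ 4.740e-02 -1.450e-02  1.115e+03] pitch 0.096 yaw 92.5 F [ 0.7  0.1 -4.4] M [-0.851  0.005  0.024] p [0.5669 0.0132 0.0636] gw 0.339
23.05 cuc [ 5.200e-02 -1.440e-02  1.122e+03] pitch 0.096 yaw 92.5 F [ 1.2  0.1 -3.7] M [-0.847  0.024 -0.015] p [0.5669 0.0132 0.0636] gw 0.338
```

Emit:
carry_out --pt "0.5 0 0 0 0 -0.15 0" --pt "0.9 0 0 0 0 -0.3 0" --pt "1.2 0 0 0 0 -0.4 0" --pt "1.4 0 0 0 0 -0.5 0" --pt "1.4 0 0 0 0 -0.5 0"

```text
time: 23.6
position: [0.5668, 0.013, 0.0583]
tool_rot: [-2.112, -2.205, -0.129]
ft_force: [0.8, -0.4, -4.3]
grip_width: 0.341
grip_force: 60.0
```

```bash
python3 m.py 2
```

```text
23.6 cuc [ 1.26e-01 -2.10e-02  9.10e+02] pitch 0.1202 yaw 92.5 F [ 0.8 -0.4 -4.3] M [-1.016  0.03   0.022] p [0.5668 0.013  0.0583] gw 0.341
23.65 cuc [ 1.335e-01 -2.080e-02  9.400e+02] pitch 0.1204 yaw 92.5 F [-0.2  1.  -1.6] M [-0.507 -0.007 -0.007] p [0.5669 0.0133 0.0585] gw 0.339
```

Emit:
carry_out --pt "0 0 0 0 0 0 0" --pt "0 0 0 0 0 0 0" --pt "0 0 0 0 0 0.2 0" --pt "0 0 0 0 0 0.8 0" --pt "0 0 0 0 0 1.6 0" --pt "-0.4 0 0 0 0 2.5 0" --pt "-1.0 0 0 0 0 3.5 0" --pt "-1.7 0 0 0 0 4.5 0" --pt "-2.4 0 0 0 0 5.5 0" --pt "-3.0 0 0 0 0 6.3 0" --pt "-3.4 0 0 0 0 6.8 0" --pt "-3.6 0 0 0 0 7 0"

```text
time: 24.9
position: [0.5672, 0.0137, 0.1293]
tool_rot: [-2.143, -2.239, -0.061]
ft_force: [-0.2, -0.0, -2.1]
grip_width: 0.34
grip_force: 60.0
```

```bash
python3 m.py 2 t8.png; python3 - <<'E'
from h import *
a=np.load('pics/top0.npz')['pixels'];b=cv2.imread('pics/t8.png')
save('side','s8.png'); c=cv2.imread('pics/s8.png')
cv2.imwrite('pics/c8.png',np.hstack([b[100:330,80:480],c[60:290,180:580]]))
E
```

```text
24.9 cuc [ 2.018e-01 -1.440e-02  5.420e+02] pitch 0.0574 yaw 92.5 F [-0.2 -0.  -2.1] M [-0.411  0.022 -0.058] p [0.5672 0.0137 0.1293] gw 0.34
24.95 cuc [ 2.018e-01 -1.440e-02  5.420e+02] pitch 0.0574 yaw 92.5 F [ 0.3 -0.1 -2.5] M [-0.424  0.066 -0.053] p [0.5671 0.0138 0.1292] gw 0.34
```

View pics/c8.png

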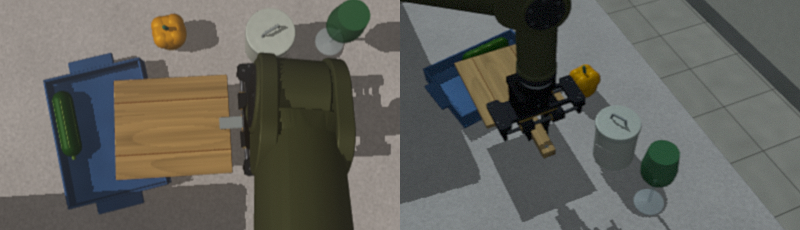

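The cucumber is in the dish by its far wall, at (66,125) in the left crop. The board is empty and raised above the dish, and the dish, canister, glass and pepper have not moved. I'll let it settle, then check and hand in.

Emit:
carry_out --pt "0 0 0 0 0 0 0" --pt "0 0 0 0 0 0 0" --pt "0 0 0 0 0 0 0" --pt "0 0 0 0 0 0 0" --pt "0 0 0 0 0 0 0" --pt "0 0 0 0 0 0 0" --pt "0 0 0 0 0 0 0" --pt "0 0 0 0 0 0 0" --pt "0 0 0 0 0 0 0" --pt "0 0 0 0 0 0 0" --pt "0 0 0 0 0 0 0" --pt "0 0 0 0 0 0 0"

```text
time: 26.25
position: [0.5669, 0.0134, 0.1286]
tool_rot: [-2.143, -2.238, -0.06]
ft_force: [-0.3, 1.0, -2.5]
grip_width: 0.343
grip_force: 60.0
```

```bash
python3 m.py 2 && python3 -c "
from h import *
print(cucu(ctrl.get_image('top'),.028)); print(ctrl.close_job())"
```

```text
26.25 cuc [ 2.023e-01 -1.410e-02  5.440e+02] pitch 0.0575 yaw 92.5 F [-0.3  1.  -2.5] M [-0.348  0.008  0.022] p [0.5669 0.0134 0.1286] gw 0.343
26.3 cuc [ 2.025e-01 -1.460e-02  5.420e+02] pitch 0.0576 yaw 92.5 F [-0.3 -0.2 -3.1] M [-0.441  0.038 -0.025] p [0.5669 0.0134 0.1286] gw 0.341
[([0.6484, -0.5112], [532, 161, 57, 46, 1784], [559.9, 183.2, 36.7, 50.3]), ([0.5739, 0.4387], [133, 194, 20, 61, 549], [142.1, 224.2, 61.6, 10.8])]
the job is handed in; nothing more can be done
None
```

I handed the job in at about 26 s: the cucumber lay quiet mid-board for over 6 s, then rolled off into the dish, and the arm still holds the empty board by its handle, about level and clear above the dish (the hand-in returned no verdict).

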